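Dial the matches box open

TASK

The matches are locked in the longer of the two wooden boxes. Turn that box's dial until its pointer stands at the mark with three pips, then slide its lid fully open to the right and leave it so, with the dial still at three. Leave the shorter box alone.

Things in the scene. Friction and masses are not known exactly. Their poses are not given: they have to be found in the camera images.
- long_box: The longer of two alike pale wooden boxes, fixed: 110 mm deep (x, front to back), 240 wide (y, left positive), 60 high. Origin: centre of underside, z up. The left 90 mm of its top is a fixed deck with the dial, axis at x 0, y +75 mm; the right 150 mm is a sliding lid with 3 mm lips over its long edges. Pull bar at x 0, y -45 mm while shut.
- long_box_dial (a joint): Angle of the longer box's dial, rad, growing clockwise from above: pointer at 1 pip = 0, 2 = 0.698, 3 = 1.396, 4 = 2.094, 5 = 2.793 (stops at both ends). Starts between 1 and 2. In the box frame it points 1.396 minus this value, counterclockwise from +x. Friction 0.04 N m, no clicks, stays where left. The lid is locked unless it is within about 0.2 rad of three.
- dial_grip (a point): Centre of the grip bar of that dial, on its axis, 83 mm above the worktop; its x axis is the pointer direction, z up. Black upright bar 12 mm thick, 71 to 95 mm above the worktop, from 18 mm behind the axis to a pointed nose 29.5 mm ahead of it, white line on top. Below it a round skirt, radius 24 mm, and a fixed aluminium disc, radius 44 mm, with the pip marks.
- long_box_lid (a joint): How far the longer box's lid is open, m: 0 shut (start), 0.070 at its stop. It slides along the box's -y (to the right), out past the box's right end, against 2.5 N of friction, and stays where left. Locked, it has about 2 mm of play.
- lid_pull (a point): Centre of the longer box's lid pull, moves with the lid; axes as the box's. An aluminium bar standing on the lid: 50 mm long along box x, 12 mm thick along y, from 59 to 83 mm above the worktop (this point at 71 mm).
- short_box: The shorter box, fixed, not to be touched: same build, height, depth, dial and pull, but 160 mm wide (y). Origin: centre of underside, same axes. Dial axis at x 0, y +35 mm, pull at y -45 mm. Either box may stand on the left.

How it is judged:
On the way:
1. the longer box's pointer stands at three pips, its lid still shut (value of joint long_box_dial between 1.196 and 1.596 rad and value of joint long_box_lid below 0.01 m), for 0.2 s.
At the end, for the whole second after the job is handed in: The longer box's lid is open by more than 55 mm of its 70 mm and at rest, and its dial stands within 0.2 rad of the three-pip mark (value of joint long_box_dial between 1.196 and 1.596 rad and value of joint long_box_lid above 0.055 m and velocity of joint long_box_lid between -0.01 and 0.01 m/s); the robot touches nothing.
It fails at once if the shorter box is touched with more than 3 N (contact force between any of the fingers, the arm and short_box above 3 N).
It also fails if it takes over 45 s, if anything falls off the work surface, if the arm or the gripper's body presses on something with over 40 N, if the wrist force passes 120 N, or if a joint passes its speed limit or range.

ROBOT

A 6-joint arm with a two-finger parallel gripper is mounted at the origin on a cart in front of the work surface, level with it; the furniture and walls round the work are solid. World frame = base frame: x ahead of the robot, y to its left, z up, the work surface at z = 0. Lengths are in m, angles in rad, forces in N, time in s.
With the tool pointing down it reaches from about 0.375 to 0.9 m from the base axis. Payload 3.1 kg.
Tool frame: the origin (TCP) lies at the centre of the arm's flange, where the gripper is bolted on; the fingertips stand 173 mm ahead of it and the grasp point (between the pads) lies 155 mm ahead of it; z points along the fingers, x is the direction in which the jaws open and shut, and the axes are right-handed (so a half turn about z gives the same grasp; the last joint's range is limited). The gripper opens to 85 mm and grips with 20 to 120 N. Pads are 22 mm wide; open, the fingers measure 114 mm over their backs; the gripper's body (76 mm by 85 mm) begins 54 mm behind the grasp point. The pads swing forward as they close: fully open they stand 13 mm farther back than shut.
Start: joints at [1.119, 0.527, 1.433, -0, 1.181, -0.178], TCP at [0.169, 0.602, 0.405] pointing down, gripper open.
Joint ranges: [-3.08, 3.08], [-0.75, 2.2], [0.22, 2.44], [-1.43, 4.57], [0, 2.65], [-2.85, 2.85]. Speed limits (rad/s): [2.79, 2.79, 3.14, 3.14, 3.14, 3.14].

INTERFACE

Orientations are given as a unit quaternion [x, y, z, w].
In Python, from station import manip gives the robot as it stands.
- The arm moves only by the shell command python3 -m jog 'ROWS' [OPENING] [FORCE]. ROWS is JSON, a list that holds one entry, the list of rows, each a list of 4 numbers: the shift along the world's x, y, z in mm, then the turn about the world's z in degrees. A call has exactly 8 rows; each row shifts and turns the commanded pose from where the row before left it; what a row does not reach is not made up. A row lasts 1/8 s, in which the tool goes at most 62.5 mm and 10.7 degrees, less where a joint would pass 70% of its speed; a pose out of reach is approached as far as the arm can. A call is refused whole if a number of a shift passes 62.5 or a number of a turn 10.7, either way. A call with a gripper value outside its range is refused whole. OPENING is the opening in per cent of the stroke, from 0 (shut) to 100 (fully open), set as the call begins (- or left out, the last holds). The fingers move at their own pace and stop on an object; FORCE is the grip in N (left out, the last holds). Time passes only in rows, so rows that do not move let the fingers close, or fill a call up. It gives the time, the measured TCP pose, the force and the opening at its end, in the units of the state.
- manip.sense(): the state, without advancing time (a new reading comes with each control period).
- manip.snapshot(name): name is "scene" or "top" or "wrist"; returns the picture (420x560x3 uint8, red, green, blue); there is no depth.
- manip.camera_info(name): a dict with "fx", "fy", "cx", "cy" (pixels), "R" (3x3) and "t" (3): a world point X has camera coordinates R X + t. Camera axes: x right, y down, z forward; pixel columns grow to the right and rows downward; lengths in m; the calibration is good to about 2 mm. A picture is of the moment at which its call begins: read the wrist's pose just before it. camera_info takes no time and is no camera call; for the wrist camera it gives the pose at the moment of the call.
- manip.sign_off(): hands the job in, once; it reports no verdict.
The state is a dict: "t": time; "q": joint angles; "qd": joint speeds; "tau": joint torques, N m; "tcp_pos": TCP position; "tool_rot": TCP orientation; "force": force on the tool from outside, world axes, zero at the start; "ft_torque": the same for the moment, N m; "finger_gap": opening from 0.0 (shut) to 1.0 (fully open).
Only numpy, scipy, OpenCV 4.12 (cv2) and the standard library are available. Lean on these libraries where they do the work, as an engineer would, in place of code of your own. Each camera call takes 0.05 s, during which the arm holds its last target. There are 200 camera calls.

## Working session

There is one attempt and no reset: what is moved stays moved. The work goes in short steps, Python scripts to look and compute and a shell command to move; the robot and the scene stay as the last step left them, time stands still between calls to the robot, and variables do not carry over. Pictures are saved under pics/ and viewed, about 8 in all and at most 12, crops included, and the job is handed in when it is done.

```bash
mkdir -p pics; python3 - <<'E'
from station import manip
import cv2
s=manip.sense();print(s['t'],s['tcp_pos'],s['tool_rot'],s['finger_gap'])
for n in("top","scene"):
    im=manip.snapshot(n);cv2.imwrite(f"pics/{n}1.png",im[:,:,::-1])
    c=manip.camera_info(n);print(n,c)
E
```

```text
0.0 [0.16880573 0.60141173 0.40373812] [ 7.96991031e-01  6.03990164e-01 -9.68735040e-04  4.88840924e-04] 0.9996258264977906
top {'fx': 477.46184512643896, 'fy': 477.46184512643896, 'cx': 280.185779180982, 'cy': 206.7140446277772, 'R': array([[-0.01346884, -0.9998418 ,  0.01161782],
       [-0.99132386,  0.01183298, -0.1309083 ],
       [ 0.13075011, -0.01328021, -0.99132641]]), 't': array([0.00858998, 0.50245928, 1.04983931])}
scene {'fx': 510.82108905884877, 'fy': 510.82108905884877, 'cx': 271.9046082655987, 'cy': 212.4152218415886, 'R': array([[ 0.89946916, -0.43689259, -0.00895007],
       [-0.32225586, -0.64934502, -0.6888412 ],
       [ 0.29513793,  0.62247563, -0.72485702]]), 't': array([-0.42043893,  0.23516923,  1.02959409])}
```

View pics/top1.png

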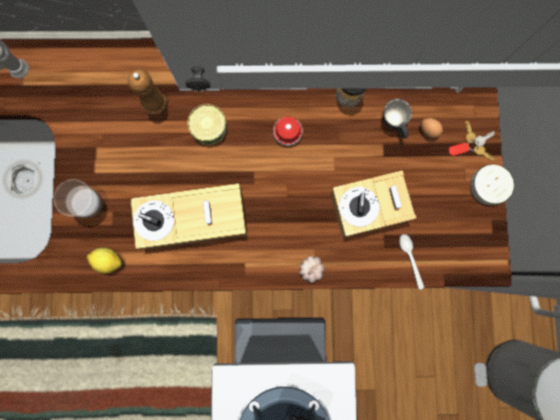

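View pics/scene1.png

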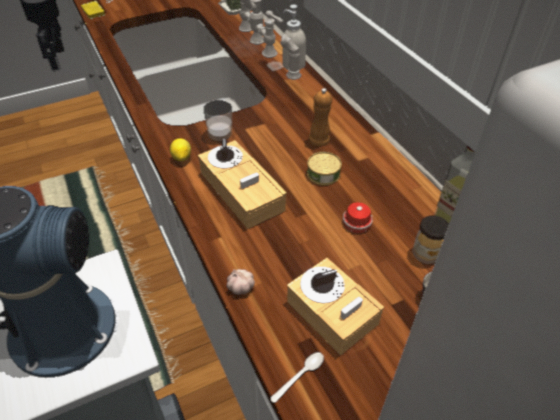

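The long box is on the left, with its dial at about (152,219) and its pull at about (208,212) in the top view. The short box is on the right, at about (373,204).

```bash
cat > h.py <<'E'
import numpy as np,cv2
from station import manip
def cast(c,uv,z):
    uv=np.atleast_2d(uv).astype(float)
    d=np.c_[(uv[:,0]-c['cx'])/c['fx'],(uv[:,1]-c['cy'])/c['fy'],np.ones(len(uv))]@c['R']
    o=-c['R'].T@c['t']
    return o+d*((z-o[2])/d[:,2])[:,None]
def proj(c,X):
    p=np.atleast_2d(X)@c['R'].T+c['t'];return np.c_[c['fx']*p[:,0]/p[:,2]+c['cx'],c['fy']*p[:,1]/p[:,2]+c['cy']]
E
python3 - <<'E'
from h import *
c=manip.camera_info("top");im=cv2.imread("pics/top1.png")
x0,y0=110,170;cr=im[y0:265,x0:260]
hsv=cv2.cvtColor(cr,cv2.COLOR_BGR2HSV);
print(hsv[40,70],hsv[55,115],hsv[10,10])
m=cv2.inRange(hsv,(10,40,150),(35,200,255))
m=cv2.morphologyEx(m,cv2.MORPH_OPEN,np.ones((3,3)))
cs=max(cv2.findContours(m,0,2)[0],key=cv2.contourArea);r=cv2.minAreaRect(cv2.convexHull(cs))
b=cv2.boxPoints(r);print(r)
P=cast(c,b+[x0,y0],0.06);print(P, np.linalg.norm(np.diff(P,axis=0),axis=1))
big=cv2.resize(cr,None,fx=5,fy=5,interpolation=cv2.INTER_CUBIC)
cv2.polylines(big,[(b*5+2).astype(int)],True,(255,0,0),1)
cv2.imwrite("pics/c1.png",big)
E
```

```text
[ 23  97 247] [ 27  81 247] [ 12 184  90]
((69.55384826660156, 41.06923294067383), (63.56504440307617, 124.84378814697266), 83.0887680053711)
[[0.54731506 0.37040394 0.06      ]
 [0.57815343 0.09625779 0.06      ]
 [0.43710684 0.07976929 0.06      ]
 [0.40779177 0.34937322 0.06      ]] [0.27587518 0.14200708 0.27119301]
```

View pics/c1.png

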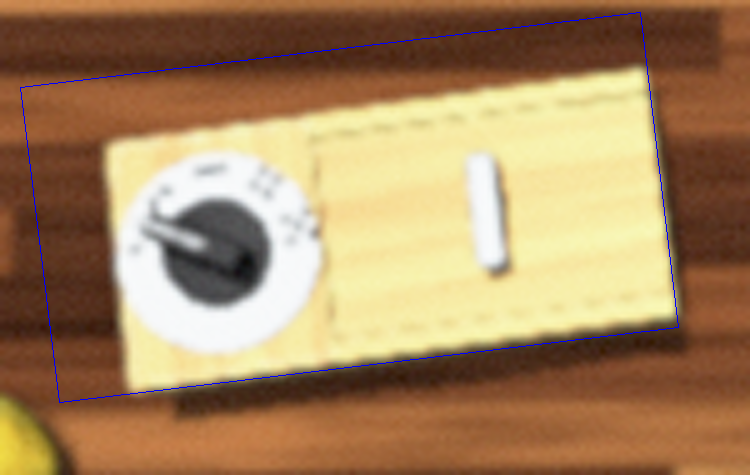

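The crop shows the dial disc centred near (219,252) with its pointer nose at (143,228), between 1 and 2. The pull bar is at (487,212). The box corners are roughly (106,143), (645,67), (678,318) and (128,392), so my mask was too loose.

```bash
python3 - <<'E'
from h import *
c=manip.camera_info("top");im=cv2.imread("pics/top1.png")
x0,y0=110,170;cr=im[y0:265,x0:260]
b5=np.array([(106,143),(645,67),(678,318),(128,392)],float)
f=lambda p:(np.array(p,float)-2)/5+[x0,y0]
P=cast(c,f(b5),0.06)[:,:2];print("clicked",P.round(4).tolist(),np.linalg.norm(np.diff(P,axis=0),axis=1))
hsv=cv2.cvtColor(cr,cv2.COLOR_BGR2HSV)
m=((hsv[...,2]>195)&((hsv[...,1]<150))).astype(np.uint8)*255
cs=max(cv2.findContours(m,0,2)[0],key=cv2.contourArea);h=cv2.convexHull(cs)[:,0]
W=cast(c,h+[x0,y0],0.06)[:,:2]
r=cv2.minAreaRect((W*1000).astype(np.float32));print("mask rect",r)
# yaw : box -y direction = long axis to the right
def fr(P):
    ctr=P.mean(0);d=(P[0]-P[1])+(P[3]-P[2]);d/=np.linalg.norm(d)  # +y box
    yaw=np.arctan2(-d[0],d[1]);return ctr,yaw
ctr,yaw=fr(P);print(ctr,np.degrees(yaw))
R=np.array([[np.cos(yaw),-np.sin(yaw)],[np.sin(yaw),np.cos(yaw)]])
print("dial from box",ctr+R@[0,.075],"pull",ctr+R@[0,-.045])
# disc: gray-white low sat
d=cv2.morphologyEx(((hsv[...,2]>170)&(hsv[...,1]<45)).astype(np.uint8)*255,cv2.MORPH_OPEN,np.ones((2,2)))
for k in cv2.findContours(d,0,2)[0]:
    if cv2.contourArea(k)<15:continue
    hh=cv2.convexHull(k)[:,0]
    if cv2.contourArea(k)>300:
        q=cv2.fitEllipse(hh);print("disc",q,cast(c,np.array(q[0])+[x0,y0],.062))
    else: q=cv2.minAreaRect(hh);print("pull",q,cast(c,np.array(q[0])+[x0,y0],.083))
t=cast(c,f((143,228)),.095)[0];print("nose",t)
dl=ctr+R@[0,.075];v=t[:2]-dl;a=np.arctan2(v[1],v[0])-yaw;print("pointer rel",a,"dial",1.396-a,np.linalg.norm(v))
E
```

```text
clicked [[0.5219, 0.3321], [0.5532, 0.0943], [0.4413, 0.0801], [0.412, 0.3196]] [0.23989911 0.11283784 0.24129794]
mask rect ((482.92706298828125, 207.24851989746094), (110.6951904296875, 240.2303924560547), 7.191003322601318)
[0.48210888 0.20652548] 7.240442632879358
dial from box [0.47265637 0.28092743] pull [0.48778039 0.16188431]
pull ((97.5975570678711, 42.8780517578125), (22.4176025390625, 6.073734283447266), 83.6598129272461) [[0.48440205 0.15945949 0.083     ]]
disc ((44.065731048583984, 51.10987091064453), (39.90024948120117, 41.272247314453125), 47.323081970214844) [[0.47018598 0.27935728 0.062     ]]
nose [0.47976566 0.30492156 0.095     ]
pointer rel 1.1563744285555417 dial 0.23962557144445817 0.025025195206475094
```

```bash
python3 -m jog '[[[36,-38,0,-10.5],[38,-40,0,-10.5],[38,-40,-5,-10.5],[38,-40,-5,-10.5],[38,-40,-5,-10.5],[38,-40,-5,-10.5],[38,-40,-5,-10.5],[38,-40,-5,-10.5]]]' 100 40
python3 -m jog '[[[0,-3,-10,-6],[0,0,0,0],[0,0,0,0],[0,0,0,0],[0,0,0,0],[0,0,0,0],[0,0,0,0],[0,0,0,0]]]'
python3 - <<'E'
from h import *
s=manip.sense();print(s['t'],s['tcp_pos'],s['q'],s['force'])
c=manip.camera_info("wrist");im=manip.snapshot("wrist");np.savez("w1.npz",**c)
cv2.imwrite("pics/w1.png",im[:,:,::-1])
print(proj(c,[[.472,.2805,.095],[.4865,.161,.083]]))
E
```

```text
t: 1.1
tcp_pos: [0.4719, 0.2822, 0.3743]
tool_rot: [0.996, -0.087, -0.0, 0.0]
force: [1.0, 0.1, -0.6]
finger_gap: 1.007
t: 2.1
tcp_pos: [0.4709, 0.2807, 0.3647]
tool_rot: [0.991, -0.136, -0.0, 0.0]
force: [-0.1, 0.4, 0.2]
finger_gap: 1.002
2.1 [0.47092863 0.28071392 0.36471803] [ 3.33670499e-01  4.77020353e-01  1.66791312e+00 -3.66852483e-05
  9.96695461e-01  6.07349290e-01] [-0.14423     0.37074029  0.17629101]
[[277.43109013 214.56378887]
 [335.33240783 344.37267692]]
```

View pics/w1.png

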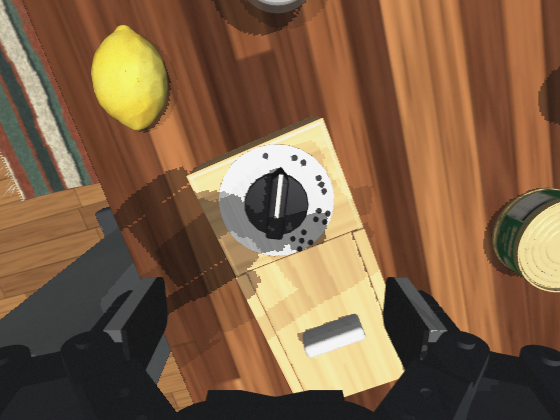

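The wrist view shows the dial at about (277,203). Its nose points up at (283,167), between the marks for one pip (265,156) and two pips (299,160). The pull is near (334,336).

```bash
cat >> h.py <<'E'
def dialmeas(im,c,guess,yaw=np.radians(7.2)):
    """white line on bar top (z .095) and dark bar+skirt centre, pull"""
    g=proj(c,[*guess,.095])[0].astype(int);r=75
    cr=im[g[1]-r:g[1]+r,g[0]-r:g[0]+r];hsv=cv2.cvtColor(cr,cv2.COLOR_RGB2HSV)
    dark=(hsv[...,2]<75).astype(np.uint8)
    n,l,st,ce=cv2.connectedComponentsWithStats(dark)
    k=min([i for i in range(1,n) if st[i,4]>150],key=lambda i:np.hypot(*(ce[i]-r)))
    cn=max(cv2.findContours((l==k).astype(np.uint8),0,2)[0],key=cv2.contourArea)
    hull=cv2.convexHull(cn);fill=np.zeros_like(dark);cv2.fillPoly(fill,[hull],1);fill=cv2.erode(fill,np.ones((5,5)))
    w=(fill>0)&(hsv[...,2]>130)
    n,l,st,ce=cv2.connectedComponentsWithStats(w.astype(np.uint8));k=1+np.argmax(st[1:,4])
    p=np.argwhere(l==k)[:,::-1]+g-r
    W=cast(c,p,.095)[:,:2];m=W.mean(0);u,s,vt=np.linalg.svd(W-m);d=vt[0]
    t=(W-m)@d
    return m,np.degrees(np.arctan2(d[1],d[0])),t.min(),t.max(),m+d*t.min(),m+d*t.max()
E
python3 - <<'E'
from h import *
c=dict(np.load("w1.npz"));im=cv2.imread("pics/w1.png")[:,:,::-1].copy()
print(dialmeas(im,c,(.472,.2805)))
n=cast(c,(283,167),.095)[0];b=cast(c,(276,236),.08)[0];print("nose",n,"back",b)
hsv=cv2.cvtColor(im,cv2.COLOR_RGB2HSV)
d=((hsv[...,2]>95)&(hsv[...,1]<40)).astype(np.uint8)[130:270,205:350]
cn=max(cv2.findContours(cv2.morphologyEx(d,cv2.MORPH_OPEN,np.ones((3,3))),0,2)[0],key=cv2.contourArea)
q=cv2.fitEllipse(cv2.convexHull(cn));print(q,cast(c,np.array(q[0])+[205,130],.062))
for nm,p in dict(p1=(265,156),p2=(299,160),p3=(320,184)).items():
    v=cast(c,p,.062)[0,:2];e=v-cast(c,np.array(q[0])+[205,130],.062)[0,:2];print(nm,np.degrees(np.arctan2(e[1],e[0])),np.linalg.norm(e))
pb=cast(c,[(303,342),(362,318),(364,335),(311,356)],.083);print("pull",pb.mean(0))
E
```

```text
(array([0.47610544, 0.29284844]), np.float64(-111.22633515866364), np.float64(-0.014722036843562176), np.float64(0.014869939123974494), array([0.4814356, 0.3065717]), array([0.47072173, 0.27898732]))
nose [0.48412814 0.31063934 0.095     ] back [0.46549446 0.26060041 0.08      ]
((70.94012451171875, 69.16576385498047), (112.01119995117188, 114.7834243774414), 91.5401382446289) [[0.47170969 0.28282932 0.062     ]]
p1 88.1969499397875 0.033637506229057444
p2 44.69534587794153 0.03420778776039611
p3 3.9213771319193382 0.035023500937551126
pull [0.48737688 0.16692484 0.083     ]
```

```bash
python3 -m jog '[[[1,0,-20,-5.6],[0,0,-25,0],[0,0,-25,0],[0,0,-20,0],[0,0,-15,0],[0,0,-9,0],[0,0,0,0],[0,0,0,0]]]' 60
python3 -m jog '[[[0,0,0,0],[0,0,0,0],[0,0,0,0],[0,0,0,0],[0,0,0,0],[0,0,0,0],[0,0,0,0],[0,0,0,0]]]' 0 30
```

```text
t: 3.15
tcp_pos: [0.4722, 0.2808, 0.2513]
tool_rot: [0.983, -0.185, 0.001, -0.0]
force: [0.6, -0.0, -0.5]
finger_gap: 0.605
t: 4.15
tcp_pos: [0.472, 0.2808, 0.2513]
tool_rot: [0.983, -0.185, 0.0, -0.0]
force: [-1.7, 0.9, 4.8]
finger_gap: 0.133
```

```bash
python3 -m jog '[[[0,0,0,-7.7],[0,0,0,-7.7],[0,0,0,-7.7],[0,0,0,-7.7],[0,0,0,-7.7],[0,0,0,-7.7],[0,0,0,-7.7],[0,0,0,-7.7]]]'
python3 -m jog '[[[0,0,0,0],[0,0,0,0],[0,0,0,0],[0,0,0,0],[0,0,0,0],[0,0,0,0],[0,0,0,0],[0,0,0,0]]]' 60
python3 -m jog '[[[0,0,20,0],[0,0,30,0],[0,0,30,0],[0,0,20,0],[0,-30,10,0],[0,-20,0,0],[0,0,0,0],[0,0,0,0]]]' 100
python3 - <<'E'
from h import *
s=manip.sense();print(s['t'],s['tcp_pos'],s['tool_rot'],s['force'])
c=manip.camera_info("wrist");im=manip.snapshot("wrist");np.savez("w2.npz",**c)
cv2.imwrite("pics/w2.png",im[:,:,::-1])
try: print(dialmeas(im,c,(.472,.281)))
except Exception as e: print(e)
E
```

```text
t: 5.15
tcp_pos: [0.4719, 0.2809, 0.2512]
tool_rot: [0.748, -0.663, 0.0, -0.0]
force: [-2.4, 0.4, 6.2]
finger_gap: 0.13
t: 6.15
tcp_pos: [0.472, 0.2807, 0.2507]
tool_rot: [0.75, -0.662, 0.0, -0.0]
force: [-0.2, -0.0, 0.2]
finger_gap: 0.602
t: 7.15
tcp_pos: [0.472, 0.2308, 0.3602]
tool_rot: [0.749, -0.662, -0.0, 0.0]
force: [-0.1, 0.1, 0.0]
finger_gap: 1.0
7.15 [0.47197512 0.23080611 0.36015529] [ 7.49390646e-01 -6.62127952e-01 -4.33012904e-04  2.18764979e-04] [-0.12369687  0.11076206  0.03072119]
(array([0.48357173, 0.28201937]), np.float64(-173.54723623339464), np.float64(-0.014739803480267035), np.float64(0.014514364390387616), array([0.49821815, 0.28367589]), array([0.46914931, 0.28038819]))
```

View pics/w2.png

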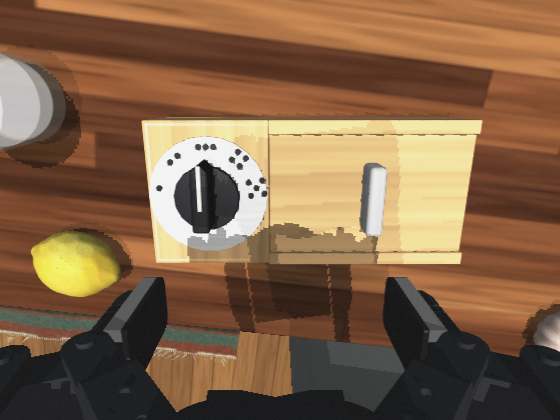

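The pointer now points at the three-pip mark (206,147), with its line at 6.5° in world against a box yaw of about 7.2°. The lid is shut, and the pull's top face spans about (373,165) to (372,235).

```bash
python3 - <<'E'
from h import *
c=dict(np.load("w2.npz"));im=cv2.imread("pics/w2.png")
hsv=cv2.cvtColor(im,cv2.COLOR_BGR2HSV)[155:245,350:400]
m=((hsv[...,1]<40)&(hsv[...,2]>150)).astype(np.uint8)
cn=max(cv2.findContours(m,0,2)[0],key=cv2.contourArea)
r=cv2.minAreaRect(cn);b=cv2.boxPoints(r)+[350,155];P=cast(c,b,.083)[:,:2]
print(r,P,P.mean(0),np.linalg.norm(np.diff(P,axis=0),axis=1))
B=cast(c,[(142,121),(481,121),(461,264),(155,263)],.06)[:,:2];print(B,B.mean(0))
d=B[0]-B[1];d2=B[3]-B[2];print(np.degrees(np.arctan2(-d[0],d[1])),np.degrees(np.arctan2(-d2[0],d2[1])),np.linalg.norm(d),np.linalg.norm(d2))
E
```

```text
((25.951725006103516, 46.07931137084961), (15.861687660217285, 68.92774963378906), 4.763641834259033) [[0.46235524 0.16485153]
 [0.51088508 0.17052289]
 [0.51132295 0.15984289]
 [0.46276568 0.15355502]] [0.48683223 0.16219308] [0.0488601  0.01068897 0.0489627 ]
[[0.51927462 0.33094216]
 [0.54890688 0.09327546]
 [0.43991433 0.07777605]
 [0.41074268 0.31846101]] [0.47970962 0.20511367]
7.106957553650935 6.910691306906648 0.23950685396380605 0.24244635754193225
```

```bash
python3 -m jog '[[[8,-35,0,0],[7,-33.5,-20,0],[0,0,-30,0],[0,0,-30,0],[0,0,-25,0],[0,0,-15,0],[0,0,0,0],[0,0,0,0]]]' 60
python3 -m jog '[[[0,0,0,0],[0,0,0,0],[0,0,0,0],[0,0,0,0],[0,0,0,0],[0,0,0,0],[0,0,0,0],[0,0,0,0]]]' 0 30
```

```text
t: 8.2
tcp_pos: [0.4873, 0.1625, 0.2413]
tool_rot: [0.75, -0.662, 0.0, -0.001]
force: [0.6, 0.7, 0.4]
finger_gap: 0.603
t: 9.2
tcp_pos: [0.4872, 0.1621, 0.2415]
tool_rot: [0.75, -0.662, 0.001, -0.0]
force: [-1.0, -0.6, 5.7]
finger_gap: 0.129
```

Gripped. I'll slide 68 mm first and watch the force.

```bash
python3 -m jog '[[[0.6,-5,0,0],[1.2,-10,0,0],[1.4,-11.5,0,0],[1.4,-11.5,0,0],[1.3,-11,0,0],[1.2,-10,0,0],[0.7,-5.5,0,0],[0.4,-3,0,0]]]'
python3 -m jog '[[[0.2,-1.5,0,0],[0.1,-0.5,0,0],[0,0,0,0],[0,0,0,0],[0,0,0,0],[0,0,0,0],[0,0,0,0],[0,0,0,0]]]'
python3 -m jog '[[[0,0,0,0],[0,0,0,0],[0,0,0,0],[0,0,0,0],[0,0,0,0],[0,0,0,0],[0,0,0,0],[0,0,0,0]]]' 60
python3 -m jog '[[[0,0,15,0],[0,0,30,0],[0,0,35,0],[0,0,30,0],[0,20,10,0],[0,30,0,0],[0,0,0,0],[0,0,0,0]]]' 100
python3 - <<'E'
from h import *
s=manip.sense();print(s['t'],s['tcp_pos'],s['force'])
c=manip.camera_info("wrist");im=manip.snapshot("wrist");np.savez("w3.npz",**c)
cv2.imwrite("pics/w3.png",im[:,:,::-1])
print("dial line",dialmeas(im,c,(.472,.281))[:2])
print("pull expected open px",proj(c,[.4953,.0927,.083]))
E
```

```text
t: 10.2
tcp_pos: [0.4955, 0.0948, 0.2415]
tool_rot: [0.749, -0.662, 0.0, -0.001]
force: [-0.6, 2.2, 5.7]
finger_gap: 0.128
t: 11.2
tcp_pos: [0.4957, 0.093, 0.2415]
tool_rot: [0.749, -0.662, 0.0, -0.001]
force: [-0.1, 1.5, 5.7]
finger_gap: 0.133
t: 12.2
tcp_pos: [0.4955, 0.0927, 0.2407]
tool_rot: [0.75, -0.662, 0.0, -0.0]
force: [-0.0, 0.5, -0.4]
finger_gap: 0.598
t: 13.2
tcp_pos: [0.4952, 0.1425, 0.3611]
tool_rot: [0.75, -0.662, 0.0, 0.0]
force: [0.4, 0.2, 0.1]
finger_gap: 0.999
13.2 [0.49522375 0.14249829 0.36114975] [0.39151527 0.19356526 0.10648387]Traceback (most recent call last):
  File "<stdin>", line 5, in <module>
  File "h.py", line 13, in dialmeas
    cr=im[g[1]-r:g[1]+r,g[0]-r:g[0]+r];hsv=cv2.cvtColor(cr,cv2.COLOR_RGB2HSV)
                                           ~~~~~~~~~~~~^^^^^^^^^^^^^^^^^^^^^^
cv2.error: OpenCV(4.12.0) /io/opencv/modules/imgproc/src/color.cpp:199: error: (-215:Assertion failed) !_src.empty() in function 'cvtColor'
```

View pics/w3.png

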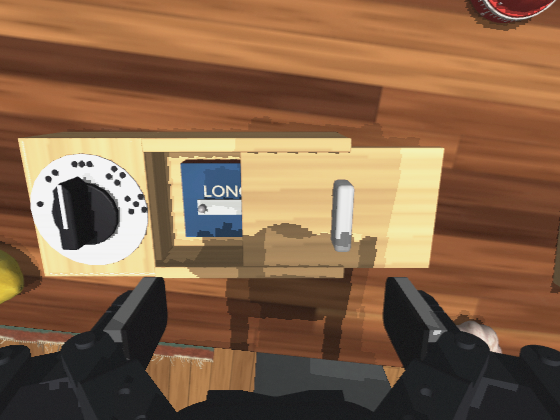

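The lid stands open: its pull is at about (343,215) and the matchbox shows in the gap. The dial nose is at (62,180), still towards the three-pip mark (82,164). My measurement failed because the crop ran off the picture's edge, so I'll repeat it with a smaller crop.

```bash
sed -i 's/;r=75/;r=min(75,*g)/' h.py; python3 - <<'E'
from h import *
c=dict(np.load("w3.npz"));im=cv2.imread("pics/w3.png")
print("dial line",dialmeas(im[:,:,::-1].copy(),c,(.472,.281))[:4])
hsv=cv2.cvtColor(im,cv2.COLOR_BGR2HSV)[172:258,325:362]
m=((hsv[...,1]<45)&(hsv[...,2]>130)).astype(np.uint8)
cn=max(cv2.findContours(m,0,2)[0],key=cv2.contourArea);r=cv2.minAreaRect(cn)
p=cast(c,np.array(r[0])+[325,172],.083)[0,:2];print("pull",p,r[1],"moved",np.linalg.norm(p-[.4868,.1622]))
E
```

```text
dial line (array([0.48318608, 0.28204277]), np.float64(-173.82084973702717), np.float64(-0.014876197297761), np.float64(0.013996380888565557))
pull [0.50119095 0.09386516] (16.345796585083008, 54.7137451171875) moved 0.06983372544039011
```

```bash
python3 -c "
from station import manip
s=manip.sense();print(s['t'],s['force'],abs(s['qd']).max());print(manip.sign_off())"
```

```text
13.25 [-0.69780875  1.11286311 -0.01338313] 0.008139788108018495
the job is handed in; nothing more can be done
None
```

I turned the longer (left) box's dial about 62° clockwise to the three-pip mark, then gripped the lid's pull and slid the lid to the right, out to about its 70 mm stop. I raised the gripper clear and handed the job in at t = 13.25 s.

- **Dial:** the last wrist picture puts the pointer line at 6.2° in world. The box yaw is about 7.0–7.2°, so the pointer is within about 0.02 rad of three pips.
- **Lid:** the pull shifted about 70 mm between pictures, and the gripper moved 69–70 mm along the box while holding it. Part of the pull was shaded in the last picture, so that measurement is a little less certain, but it agrees with the gripper's travel.
- **Contact:** the force reading was about 1 N with the gripper well above the box, and the arm was at rest. The arm went nowhere near the shorter box.
- **Failed check:** my first dial measurement after opening the lid failed because the crop ran off the picture's edge. I repeated it with a smaller crop, and that gave the figure above.

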